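# Spoon rest onto the sloped drainer

### The arm

A 6-joint arm with a two-finger parallel gripper is mounted at the origin on the work surface. World frame = base frame: x ahead of the robot, y to its left, z up, the work surface at z = 0. Lengths are in m, angles in rad, forces in N, time in s.
With the tool pointing down it reaches from about 0.35 to 0.875 m from the base axis. Payload 4.2 kg.
Tool frame: the origin (TCP) lies between the finger pads; the fingertips stand 11 mm ahead of it and the grasp point (between the pads) lies 8 mm behind it (finger_overhang is the distance from the TCP to the fingertips, in m); z points along the fingers, y is the direction in which the jaws open and shut (so a half turn about z gives the same grasp; the last joint's range is limited). The gripper opens to 85 mm and grips with 20 to 120 N. Pads are 22 mm wide; open, the fingers measure 114 mm over their backs; the gripper's body (76 mm by 85 mm) begins 54 mm behind the grasp point. The pads swing forward as they close: fully open they stand 13 mm farther back than shut.
Start: joints at [1.502, 0.385, 0.008, 0, -1.194, -0.259], TCP at [0.201, 0.592, 0.242] pointing down, gripper open.
Joint ranges: [-3.14, 3.14], [-1.21, 2.06], [-1.07, 1.41], [-3.16, 2.05], [-2.99, -0.16], [-3.1, 3.1]. Speed limits (rad/s): [2.79, 2.79, 3.14, 3.14, 3.14, 3.14].

### API

Orientations are given as a unit quaternion [x, y, z, w].
In Python, from plant import sense, grab_frame, calibration, finish_job, finger_overhang gives the robot as it stands.
- The arm moves only by the shell command python3 -m creep 'ROWS' [FORCE]. ROWS is JSON, a list of rows, each an object with "slide": the shift along the tool's x, y, z in mm, a list of three; "spin": the turn about the tool's z in rad; "jaw": the opening, from -1 (shut) to 1 (fully open). In form: [{"slide": [tx, ty, tz], "spin": spin, "jaw": jaw}, ...]. A call has 1 to 8 rows; each row shifts and turns the commanded pose from where the row before left it, along the tool's axes as they then stand; what a row does not reach is not made up. A row lasts 1/10 s, in which the tool goes at most 50 mm and 8.59 degrees, less where a joint would pass 70% of its speed; a pose out of reach is approached as far as the arm can. A call is refused whole if a number of a shift passes 50 or a number of a turn 0.15, either way. A call with a gripper value outside its range is refused whole. The fingers move at their own pace and stop on an object; FORCE is the grip in N (left out, the last holds). Time passes only in rows, so rows that do not move let the fingers close. It gives the time, the measured TCP pose, the force and the opening at its end, in the units of the state.
- sense(): the state, without advancing time (a new reading comes with each control period).
- grab_frame(name): name is "scene" or "top" or "wrist"; returns the picture (384x512x3 uint8, blue, green, red); there is no depth.
- calibration(name): a dict with "vertical_fov" (degrees; the focal length in pixels is half the picture's height over the tangent of half this angle, whatever the lens; pixels are square), "cx", "cy" (the principal point, pixels), "rvec" (rotation vector, rad) and "tvec" (3), from world to camera coordinates, as OpenCV has them. Camera axes: x right, y down, z forward; pixel columns grow to the right and rows downward; lengths in m; the calibration is good to about 2 mm. A picture is of the moment at which its call begins: read the wrist's pose just before it. calibration takes no time and is no camera call; for the wrist camera it gives the pose at the moment of the call.
- finish_job(): hands the job in, once; it reports no verdict.
The state is a dict: "time": time; "joint_pos": joint angles; "joint_velocities": joint speeds; "tau": joint torques, N m; "position": TCP position; "ee_rot": TCP orientation; "contact_force": force on the tool from outside, world axes, zero at the start; "moment": the same for the moment, N m; "width": opening from 0.0 (shut) to 1.0 (fully open).
Only numpy, scipy, OpenCV 4.12 (cv2) and the standard library are available. Lean on these libraries where they do the work, as an engineer would, in place of code of your own. Each camera call takes 0.05 s, during which the arm holds its last target. There are 200 camera calls.

### The job

The spoon rest has been washed: get it out from under the low shelf, where its handle is tucked away, and set it down on the table clear of the shelf so that you can change your hold. Then lay it dish side up on the sloped drainer, bowl end down between the side walls and handle up, so that it settles fully home against the bottom lip. It is ceramic, so put it down and never let it drop; leave the other things where they stand.

Things in the scene. Friction and masses are not known exactly. Their poses are not given: they have to be found in the camera images.
- spoon_bowl (a point): The glazed ceramic spoon rest, 0.17 kg, dish side up: oval bowl 98 mm long, 62 mm wide, its sides straight over the middle 36 mm, and a flat handle 28 mm wide running on from it; 180 mm overall, 14 mm thick (rim bead 3 mm higher). This point: bowl centre, half-way up (7 mm). x from bowl to handle, z out of the dish side. At the start the handle is under the low shelf, the bowl out in front of it.
- spoon_handle (a point): point on the same spoon rest in the middle of the handle's free length, half-way up: 91 mm along +x from the bowl centre; the handle's rounded end lies 40 mm further. Same axes as the bowl point.
- spoon_tip (a point): point on the same spoon rest at the round outer end of the bowl, half-way up: 49 mm along -x from the bowl centre. Same axes as the bowl point.
- riser_front (a point): Low wooden shelf (fixed): a board 250 mm wide (y) and 130 mm deep (x), from 53 to 65 mm above the table, on a 12 mm panel at each end. This point is the middle of the board's front edge, 59 mm up; x runs level from the front edge to the back of the shelf, z up.
- drainer_seat (a point): On the fixed steel sloped drainer: the point on the inner face of its bottom lip, mid-way between the side walls, 7 mm off the slope (square to it), where the bowl's outer end point lies when the spoon rest is home. Axes are level: x horizontal in the up-slope direction, y across, z vertically up. The lip is 16 mm high, the slope rises at 38 degrees. Glazed ceramic let go on it slides down by itself.
- drainer_top (a point): middle of the upper edge of the drainer's slope, on its surface, 109 mm above the table; same axes as the seat. The slope is 120 mm long, 84 mm wide; side walls 30 mm high, 72 mm apart inside, flank its lowest 95 mm. Above them it is open and nothing stands behind the upper edge, so the 180 mm spoon rest overhangs the top by 60 mm.
- jar: the glass clamp-lid jar (84 mm wide, 117 mm tall), bystander standing on the low shelf; origin under its middle, z up
- mugs: two stacked stainless steel mugs (74 mm wide, 112 mm tall as a stack), bystander standing on the low shelf; origin under the middle, z up
- flask: purple plastic flask, 84 mm wide, 225 mm tall, bystander; origin under its middle, z up
- silicone_lid: small flat silicone lid, disc 70 mm across, 6 mm thick with a knob to 18 mm, bystander lying on the table between the low shelf and the drainer; origin under its middle
- teaspoon: steel teaspoon 140 mm long, bystander lying on the table in front of the robot; origin under its middle, x towards the spoon's bowl
- tea_tin: square tea tin 75 mm wide, 112 mm tall, bystander at the back; origin under its middle
- sugar_bowl: small open bowl 90 mm wide, 50 mm tall, bystander at the right; origin under its middle
- spoon_rest: the spoon rest as a whole (same thing and axes as the bowl point); origin under the bowl centre, on the underside
Mind the look-alikes: they are no part of the job. Leave any blue or yellow look-alike of the spoon_rest alone. What is shaped like the part that bears drainer_seat but turquoise is not meant.

How it is judged:
By the outcome, as a careful person would: the job done as asked, in the order asked, and still so for the second after the job is handed in, with the robot touching nothing.
It also fails if it takes over 51 s, if anything falls off the work surface, if the arm or the gripper's body presses on something with over 40 N, if the wrist force passes 120 N, or if a joint passes its speed limit or range.

## Working session

There is one attempt and no reset: what is moved stays moved. The work goes in short steps, Python scripts to look and compute and a shell command to move; the robot and the scene stay as the last step left them, time stands still between calls to the robot, and variables do not carry over. Pictures are saved under pics/ and viewed, about 8 in all and at most 12, crops included, and the job is handed in when it is done.

```bash
mkdir -p pics; ls; python3 - <<'E'
from plant import *
import cv2,numpy as np
s=sense();print(s['time'],s['position'],s['ee_rot'],s['width'],finger_overhang)
a=grab_frame('scene');b=grab_frame('top');cv2.imwrite('pics/scene.png',a);cv2.imwrite('pics/top.png',b)
for n in('scene','top','wrist'):print(calibration(n))
E
```

```text
pics
0.0 [0.20101303 0.59120431 0.24121777] [ 9.86583295e-01 -1.63255043e-01 -1.42478914e-04  1.08304639e-03] 0.9964555392267477 0.011
{'vertical_fov': 49.9865361854123, 'cx': 253.40810986979443, 'cy': 194.81432178654643, 'rvec': array([ 1.99711377,  1.39863794, -0.57813078]), 'tvec': array([-0.20789318, -0.30980373,  1.7477573 ])}
{'vertical_fov': 56.650201118229255, 'cx': 254.9348996377396, 'cy': 191.03225652833174, 'rvec': array([ 2.17531488, -2.16645237,  0.15455436]), 'tvec': array([-0.00692508,  0.55435616,  1.06043696])}
{'vertical_fov': 67.65242852221864, 'cx': 253.06125956294449, 'cy': 193.3002460547237, 'rvec': array([-1.72679775,  2.41312398,  0.32374903]), 'tvec': array([ 0.62351415, -0.03447237,  0.37851298])}
```

```bash
python3 - <<'E'
import cv2
a=cv2.imread('pics/scene.png');b=cv2.imread('pics/top.png')
cv2.imwrite('pics/top2.png',cv2.resize(b,(800,600),interpolation=cv2.INTER_CUBIC))
cv2.imwrite('pics/scene2.png',cv2.resize(a,(800,600),interpolation=cv2.INTER_CUBIC))
E
```

```text
(no output)
```

View pics/top2.png

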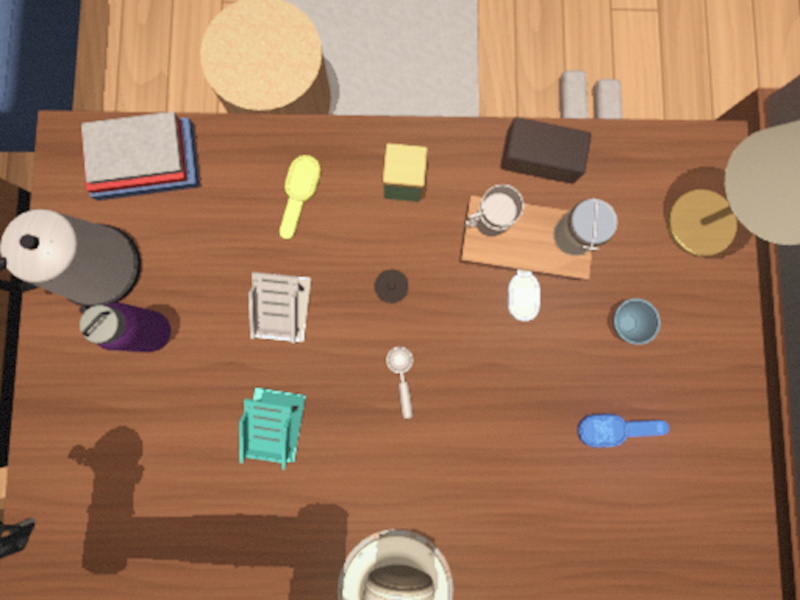

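View pics/scene2.png

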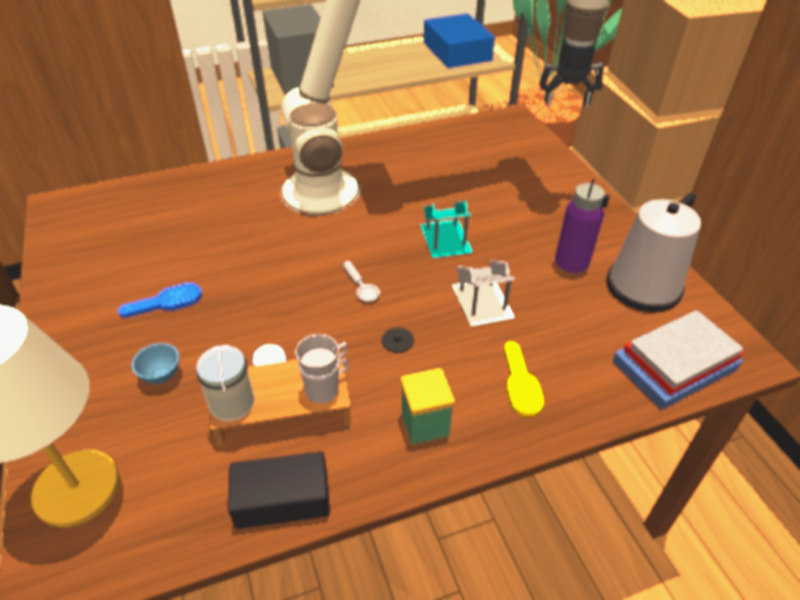

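Top view: the white spoon rest's bowl is at (524,297), with its handle under the shelf. The look-alikes are blue at (622,430) and yellow at (300,195), and neither is under a shelf. Two drainers: steel/white at (280,307) and turquoise at (270,428). The steel one is meant. I'll check both in an enlarged crop.

```bash
python3 - <<'E'
import cv2,numpy as np
a=cv2.imread('pics/scene.png');b=cv2.imread('pics/top.png')
def c(im,x,y,w,h):return cv2.resize(im[y:y+h,x:x+w],(400,300),interpolation=cv2.INTER_CUBIC)
# top px = view*0.64
o=np.vstack([np.hstack([c(b,150,168,64,48),c(a,275,155,76,57)]),np.hstack([c(b,290,120,108,81),c(a,120,200,120,90)])])
cv2.imwrite('pics/crop.png',o)
E
```

```text
(no output)
```

View pics/crop.png

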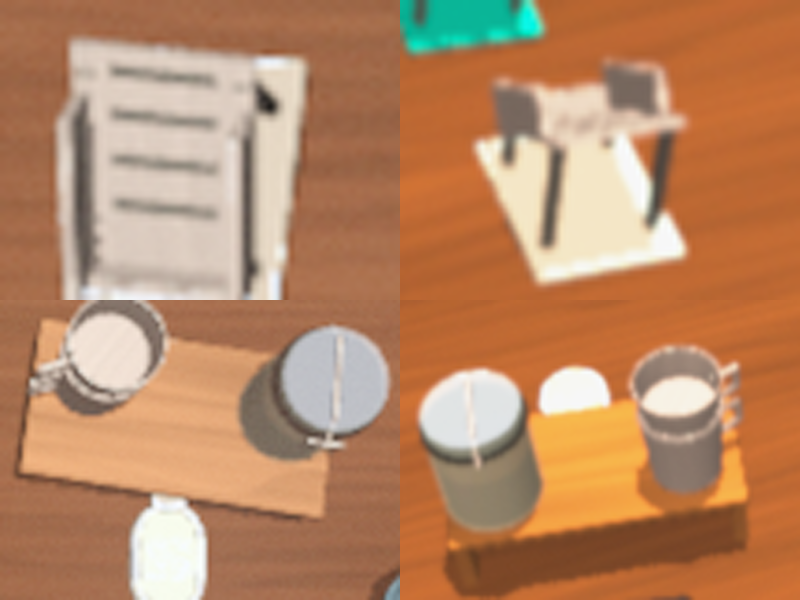

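The white spoon rest sits under the shelf, dish up. The steel drainer's lip is on the robot side and its upper edge is towards +x. The tool can't be tilted, so the spoon rest will have to pivot in the grip. Measuring now.

```bash
cat > h.py <<'E'
from plant import *
import cv2,numpy as np
from scipy.spatial.transform import Rotation as R
F=lambda c:192/np.tan(np.radians(c['vertical_fov'])/2)
def cast(c,uv,z):
    uv=np.atleast_2d(uv).astype(float);M=R.from_rotvec(c['rvec']).as_matrix();o=-M.T@c['tvec']
    d=np.c_[(uv[:,0]-c['cx'])/F(c),(uv[:,1]-c['cy'])/F(c),np.ones(len(uv))]@M
    return o+d*((z-o[2])/d[:,2])[:,None]
def proj(c,P):
    P=np.atleast_2d(P)@R.from_rotvec(c['rvec']).as_matrix().T+c['tvec']
    return P[:,:2]/P[:,2:]*F(c)+[c['cx'],c['cy']]
def white(im,thr=190,sat=60):
    h=cv2.cvtColor(im,cv2.COLOR_BGR2HSV);return ((h[...,2]>thr)&(h[...,1]<sat)).astype(np.uint8)
def blob(im,u,v,thr=190,sat=60):
    n,l,s,c=cv2.connectedComponentsWithStats(white(im,thr,sat));k=l[v,u];
    return (l==k).astype(np.uint8),s[k],c[k]
def tool(dw,s):  # world delta -> tool mm
    return R.from_quat(s['ee_rot']).inv().apply(dw)*1000
def yaw(s): # world yaw of tool x
    x=R.from_quat(s['ee_rot']).as_matrix()[:,0];return np.arctan2(x[1],x[0])
E
python3 - <<'E'
from h import *
b=cv2.imread('pics/top.png');c=calibration('top')
m,s,ce=blob(b,335,190);print(s,ce)
cn=max(cv2.findContours(m,cv2.RETR_EXTERNAL,cv2.CHAIN_APPROX_NONE)[0],key=len)[:,0]
P=cast(c,cn,.015)[:,:2];r=cv2.minAreaRect(P.astype(np.float32)*1000);print('spoon rect mm',r)
pc=cv2.PCACompute2(P,mean=None);print(pc)
print('extremes',P[P[:,0].argmin()],P[P[:,0].argmax()],P[P[:,1].argmin()],P[P[:,1].argmax()])
# board corners: crop px /400*108+290 ; y/300*81+120
B=np.array([[18,473-300],[325,518-300],[43,320-300]])*[.27,.27]+[290,120]
print('board FL,FR,BL',cast(c,B,.065))
D=np.array([[68,40],[255,60]])*.16+[150,168]
print('drainer top L,R',cast(c,D,.109))
S=sense();print(S['position'],yaw(S))
print('wrist cam at',-R.from_rotvec(calibration('wrist')['rvec']).as_matrix().T@calibration('wrist')['tvec'])
E
```

```text
[325 172  21  34 557] [335.2567325  189.06822262]
spoon rect mm ((566.0082397460938, -256.5312805175781), (63.22135543823242, 104.27940368652344), 88.42520904541016)
(array([[ 0.56519399, -0.25702684]]), array([[ 0.99999535, -0.00304994],
       [ 0.00304994,  0.99999535]]), array([[0.00115757],
       [0.00057341]]))
extremes [ 0.51396889 -0.25216265] [ 0.61839391 -0.24829796] [ 0.5803864  -0.28854914] [ 0.54208389 -0.22450621]
board FL,FR,BL [[ 0.62500518 -0.12401565  0.065     ]
 [ 0.58957488 -0.3743896   0.065     ]
 [ 0.75336433 -0.14607169  0.065     ]]
drainer top L,R [[0.59162139 0.26565644 0.109     ]
 [0.58292916 0.18040743 0.109     ]]
[0.20105846 0.59124464 0.24132035] -0.3279428724976025
wrist cam at [0.26458175 0.56912131 0.37326632]
```

```bash
python3 -m creep '[{"slide":[30,38,0],"spin":0,"jaw":1},{"slide":[30,38,0],"spin":0,"jaw":1},{"slide":[30,38,0],"spin":0,"jaw":1},{"slide":[30,38,0],"spin":0,"jaw":1},{"slide":[30,38,0],"spin":0,"jaw":1},{"slide":[30,38,0],"spin":0,"jaw":1},{"slide":[30,38,0],"spin":0,"jaw":1},{"slide":[30,38,0],"spin":0,"jaw":1}]' 40; python3 -m creep '[{"slide":[30,38,0],"spin":0,"jaw":1},{"slide":[30,38,0],"spin":0,"jaw":1},{"slide":[30,38,0],"spin":0,"jaw":1},{"slide":[30,38,0],"spin":0,"jaw":1},{"slide":[30,38,0],"spin":0,"jaw":1},{"slide":[30,38,0],"spin":0,"jaw":1},{"slide":[30,38,0],"spin":0,"jaw":1},{"slide":[30,38,0],"spin":0,"jaw":1}]'; python3 -m creep '[{"slide":[30,38,0],"spin":0,"jaw":1},{"slide":[30,38,0],"spin":0,"jaw":1},{"slide":[0,0,0],"spin":0.15,"jaw":1},{"slide":[0,0,0],"spin":0.15,"jaw":1},{"slide":[0,0,0],"spin":0.15,"jaw":1},{"slide":[0,0,0],"spin":0.15,"jaw":1},{"slide":[0,0,0],"spin":0.15,"jaw":1},{"slide":[0,0,0],"spin":0.15,"jaw":1}]'; python3 -m creep '[{"slide":[0,0,0],"spin":0.15,"jaw":1},{"slide":[0,0,0],"spin":0.15,"jaw":1},{"slide":[0,0,0],"spin":0.15,"jaw":1},{"slide":[0,0,0],"spin":0.15,"jaw":1},{"slide":[0,0,0],"spin":0.15,"jaw":1},{"slide":[0,0,0],"spin":0.15,"jaw":1},{"slide":[0,0,0],"spin":0.15,"jaw":1},{"slide":[0,0,0],"spin":0.15,"jaw":1}]';
python3 - <<'E'
from h import *
s=sense();print(s['joint_pos'],yaw(s));c=calibration('wrist');a=grab_frame('wrist');np.save('w1.npy',a);cv2.imwrite('pics/w1.png',a)
import pickle;pickle.dump((s,c),open('w1.pkl','wb'))
print('forward',R.from_rotvec(c['rvec']).as_matrix()[2],proj(c,[.563,-.2565,.015]))
E
```

```text
time: 0.9
position: [0.3305, 0.2245, 0.2422]
ee_rot: [0.987, -0.163, -0.0, 0.0]
contact_force: [1.4, -0.4, 0.0]
width: 0.999
time: 1.7
position: [0.4599, -0.1406, 0.2421]
ee_rot: [0.987, -0.163, -0.0, -0.0]
contact_force: [0.8, 0.6, -0.8]
width: 1.001
time: 2.5
position: [0.4919, -0.2297, 0.2418]
ee_rot: [0.816, -0.579, -0.001, 0.0]
contact_force: [-0.2, -0.4, -0.2]
width: 0.998
time: 3.3
position: [0.4919, -0.2296, 0.2418]
ee_rot: [-0.346, 0.938, 0.0, -0.0]
contact_force: [0.3, -0.7, 0.3]
width: 1.0
[-1.38053307e-01  2.46141958e-01 -1.94581249e-01 -2.93712232e-04
 -1.13120031e+00 -7.25130463e-01] -2.4341049626337767
forward [ 0.20111008  0.17296929 -0.96417652] [[202.26127396 197.30216892]]
```

View pics/w1.png

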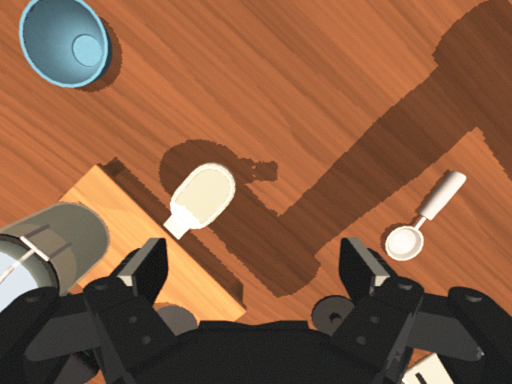

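The wrist view shows the white bowl at (203,197), with its handle stub at (180,225) going under the board. The lid is at (333,315) and the teaspoon at (425,215).

```bash
python3 - <<'E'
from h import *
import pickle
s,c=pickle.load(open('w1.pkl','rb'));a=np.load('w1.npy')
h=cv2.cvtColor(a,cv2.COLOR_BGR2HSV);print(h[197,203],h[225,180],h[180,215])
m,st,ce=blob(a,203,197,150,90);print(st,ce)
cn=max(cv2.findContours(m,cv2.RETR_EXTERNAL,cv2.CHAIN_APPROX_NONE)[0],key=len)[:,0]
P=cast(c,cn,.014)[:,:2]*1000
hull=cv2.minAreaRect(P.astype(np.float32));print(hull)
# axis by slices: rotate guesses, midline of widths
for it,t in enumerate(np.radians([-6,-4,-2,0,2])):
    u=np.array([np.cos(t),np.sin(t)]);v=np.array([-u[1],u[0]]);x=P@u;y=P@v
    x-=x.min()
    out=[]
    for lo in (8,18,28,38,48,58,68,78,88,95,100):
        k=(x>lo)&(x<lo+8);out.append((lo+4,round(y[k].max(),1),round(y[k].min(),1)) if k.any() else 0)
    print(np.degrees(t),x.max(),out)
print('tip',P[P[:,0].argmin()])
E
```

```text
[ 23  42 249] [  0   0 255] [ 24  44 249]
[ 163  163   73   77 3349] [199.95968946 198.45446402]
((572.3803100585938, -257.2506408691406), (63.596378326416016, 118.75238800048828), 87.9452896118164)
-6.000000000000001 117.49450969822385 [(12, np.float64(-171.8), np.float64(-224.2)), (22, np.float64(-168.7), np.float64(-228.5)), (32, np.float64(-166.3), np.float64(-229.4)), (42, np.float64(-166.0), np.float64(-228.4)), (52, np.float64(-164.7), np.float64(-228.4)), (62, np.float64(-164.3), np.float64(-227.4)), (72, np.float64(-165.0), np.float64(-226.4)), (82, np.float64(-167.6), np.float64(-223.7)), (92, np.float64(-173.1), np.float64(-218.1)), (99, np.float64(-178.4), np.float64(-209.7)), (104, np.float64(-178.3), np.float64(-207.7))]
-4.0 118.17052316354682 [(12, np.float64(-191.9), np.float64(-244.3)), (22, np.float64(-188.1), np.float64(-248.0)), (32, np.float64(-186.2), np.float64(-249.2)), (42, np.float64(-186.2), np.float64(-248.6)), (52, np.float64(-185.2), np.float64(-248.8)), (62, np.float64(-185.2), np.float64(-248.3)), (72, np.float64(-186.1), np.float64(-247.5)), (82, np.
[... 1103 characters left out ...]
, np.float64(-234.4), np.float64(-280.6)), (99, np.float64(-242.6), np.float64(-273.8)), (104, np.float64(-243.9), np.float64(-273.9))]
2.0 119.52474564970305 [(12, np.float64(-249.3), np.float64(-300.9)), (22, np.float64(-245.6), np.float64(-305.2)), (32, np.float64(-244.5), np.float64(-307.1)), (42, np.float64(-244.3), np.float64(-307.6)), (52, np.float64(-244.6), np.float64(-308.1)), (62, np.float64(-245.4), np.float64(-309.2)), (72, np.float64(-246.4), np.float64(-308.4)), (82, np.float64(-249.3), np.float64(-305.9)), (92, np.float64(-254.2), np.float64(-300.7)), (99, np.float64(-263.7), np.float64(-294.9)), (104, np.float64(-265.2), np.float64(-295.4))]
tip [ 512.8998981  -259.08957765]
```

```bash
python3 -m creep '[{"slide":[0,0,0],"spin":0.15,"jaw":1},{"slide":[0,0,0],"spin":0.15,"jaw":1},{"slide":[0,0,0],"spin":0.15,"jaw":1},{"slide":[0,0,0],"spin":0.15,"jaw":1},{"slide":[0,0,0],"spin":0.134,"jaw":1},{"slide":[-29,-13,0],"spin":0,"jaw":1},{"slide":[-29,-13,0],"spin":0,"jaw":1},{"slide":[0,0,40],"spin":0,"jaw":1}]'; python3 -m creep '[{"slide":[0,0,40],"spin":0,"jaw":1},{"slide":[0,0,40],"spin":0,"jaw":1},{"slide":[0,0,30],"spin":0,"jaw":1},{"slide":[0,0,0],"spin":0,"jaw":1}]'
python3 - <<'E'
from h import *
s=sense();print(s['position'],yaw(s),s['joint_pos']);a=grab_frame('wrist');cv2.imwrite('pics/w2.png',a)
E
```

```text
time: 4.15
position: [0.556, -0.2593, 0.2068]
ee_rot: [0.008, 1.0, -0.003, 0.007]
contact_force: [0.2, 0.6, -0.4]
width: 1.001
time: 4.55
position: [0.5461, -0.256, 0.0872]
ee_rot: [0.01, 1.0, 0.001, -0.005]
contact_force: [0.3, 0.5, -0.6]
width: 1.002
[ 0.54612765 -0.2559767   0.08716671] 3.1224390481127164 [-0.17071914  0.50114673 -0.23115052 -0.00151619 -0.8497475  -1.4182389 ]
```

View pics/w2.png

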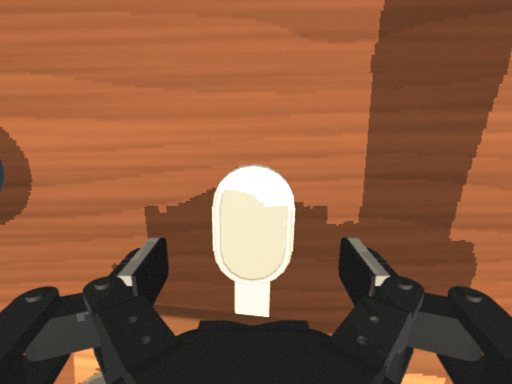

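The bowl is centred between the jaws (midline at 253 px). Going down.

```bash
python3 -m creep '[{"slide":[-2,0,30],"spin":0,"jaw":1},{"slide":[-1,0,25],"spin":0,"jaw":1},{"slide":[0,0,10],"spin":0,"jaw":1},{"slide":[0,0,5],"spin":0,"jaw":1},{"slide":[0,0,0],"spin":0,"jaw":1}]' 30; python3 -m creep '[{"slide":[0,0,0],"spin":0,"jaw":0.3},{"slide":[0,0,0],"spin":0,"jaw":0.3},{"slide":[0,0,0],"spin":0,"jaw":0.3},{"slide":[0,0,0],"spin":0,"jaw":0.3},{"slide":[0,0,0],"spin":0,"jaw":0.3}]'
python3 - <<'E'
from h import *
a=grab_frame('wrist');cv2.imwrite('pics/w3.png',a)
s=sense();print(s['position'],s['width'],s['contact_force'])
E
```

```text
time: 5.1
position: [0.5535, -0.2572, 0.0234]
ee_rot: [0.01, 1.0, -0.0, 0.001]
contact_force: [0.5, 0.1, 0.4]
width: 0.998
time: 5.6
position: [0.5528, -0.257, 0.0226]
ee_rot: [0.01, 1.0, -0.0, 0.0]
contact_force: [-0.7, 0.6, -0.4]
width: 0.65
[ 0.55271794 -0.25695908  0.02245871] 0.6516208069686431 [ 0.111575   -0.72323478 -0.54548615]
```

View pics/w3.png

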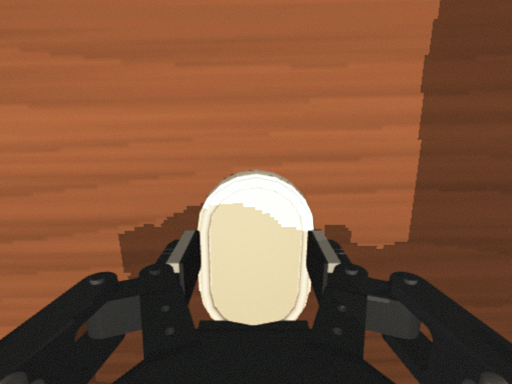

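Jaws are just at the bowl's sides but z is 0.0225, so the hold is high. I'll reopen slightly, go down 7 mm, then grip.

```bash
python3 -m creep '[{"slide":[0,0,0],"spin":0,"jaw":0.8},{"slide":[0,0,0],"spin":0,"jaw":0.8},{"slide":[0,0,4],"spin":0,"jaw":0.8},{"slide":[0,0,3],"spin":0,"jaw":0.8},{"slide":[0,0,0],"spin":0,"jaw":-1},{"slide":[0,0,0],"spin":0,"jaw":-1},{"slide":[0,0,0],"spin":0,"jaw":-1},{"slide":[0,0,0],"spin":0,"jaw":-1}]' 30;python3 -m creep '[{"slide":[0,0,0],"spin":0,"jaw":-1},{"slide":[0,0,-4],"spin":0,"jaw":-1},{"slide":[0,0,-4],"spin":0,"jaw":-1},{"slide":[0,0,0],"spin":0,"jaw":-1}]'
```

```text
time: 6.45
position: [0.5526, -0.2569, 0.0151]
ee_rot: [0.01, 1.0, 0.0, -0.0]
contact_force: [-0.2, 0.4, 0.1]
width: 0.715
time: 6.85
position: [0.5532, -0.2571, 0.0242]
ee_rot: [0.01, 1.0, -0.0, 0.001]
contact_force: [1.3, -0.1, -1.1]
width: 0.713
```

```bash
python3 -m creep '[{"slide":[10,0,0],"spin":0,"jaw":-1},{"slide":[20,0,0],"spin":0,"jaw":-1},{"slide":[25,0,0],"spin":0,"jaw":-1},{"slide":[25,0,0],"spin":0,"jaw":-1},{"slide":[25,0,0],"spin":0,"jaw":-1},{"slide":[25,0,0],"spin":0,"jaw":-1},{"slide":[20,0,0],"spin":0,"jaw":-1},{"slide":[10,0,0],"spin":0,"jaw":-1}]';python3 -m creep '[{"slide":[0,0,0],"spin":0,"jaw":-1},{"slide":[0,0,3],"spin":0,"jaw":-1},{"slide":[0,0,2],"spin":0,"jaw":-1},{"slide":[0,0,2],"spin":0,"jaw":-1},{"slide":[0,0,1],"spin":0,"jaw":-1},{"slide":[0,0,0],"spin":0,"jaw":-1},{"slide":[0,0,0],"spin":0,"jaw":-1}]';python3 - <<'E'
from h import *
a=grab_frame('wrist');cv2.imwrite('pics/w4.png',a)
s=sense();print(s['position'],s['width'],s['contact_force'])
E
```

```text
time: 7.65
position: [0.3898, -0.2533, 0.0233]
ee_rot: [0.011, 1.0, 0.0, -0.001]
contact_force: [0.3, 1.5, -2.6]
width: 0.714
time: 8.35
position: [0.393, -0.2537, 0.0152]
ee_rot: [0.01, 1.0, -0.0, 0.0]
contact_force: [0.2, -0.3, -1.0]
width: 0.709
[ 0.39288924 -0.25372014  0.01529216] 0.7137213614572074 [-0.28380119  0.0359333  -1.41509388]
```

```bash
python3 -m creep '[{"slide":[0,0,0.5],"spin":0,"jaw":-1},{"slide":[0,0,0.5],"spin":0,"jaw":-1},{"slide":[0,0,0],"spin":0,"jaw":-1}]';python3 -m creep '[{"slide":[0,0,0],"spin":0,"jaw":0.6},{"slide":[0,0,0],"spin":0,"jaw":1},{"slide":[0,0,0],"spin":0,"jaw":1},{"slide":[0,0,-20],"spin":0,"jaw":1},{"slide":[0,0,-40],"spin":0,"jaw":1},{"slide":[0,0,-40],"spin":0,"jaw":1},{"slide":[0,0,-40],"spin":0,"jaw":1},{"slide":[0,0,0],"spin":0,"jaw":1}]';python3 - <<'E'
from h import *
s=sense();c=calibration('wrist');a=grab_frame('wrist');cv2.imwrite('pics/w5.png',a)
b=grab_frame('top');cv2.imwrite('pics/top5.png',b);ct=calibration('top')
print(s['position'],yaw(s))
def an(c,a,g,z=.014):
    u,v=proj(c,g)[0].astype(int);print('seed',u,v)
    m,st,ce=blob(a,u,v,150,90);print(st)
    cn=max(cv2.findContours(m,cv2.RETR_EXTERNAL,cv2.CHAIN_APPROX_NONE)[0],key=len)[:,0]
    P=cast(c,cn,z)[:,:2]*1000;t=cv2.minAreaRect(P.astype(np.float32));print(t,P.min(0),P.max(0))
an(c,a,[.402,-.253,.01]);an(ct,b,[.402,-.253,.01])
E
```

```text
time: 8.7
position: [0.3928, -0.2537, 0.0149]
ee_rot: [0.01, 1.0, -0.0, 0.0]
contact_force: [-1.4, 1.7, 5.2]
width: 0.71
time: 9.5
position: [0.3962, -0.255, 0.1598]
ee_rot: [0.009, 1.0, -0.002, 0.006]
contact_force: [0.3, 0.0, 0.5]
width: 1.001
[ 0.3961667  -0.25497352  0.15978475] 3.122695127172585
seed 256 187
[ 223  140   65  163 6899]
((444.815673828125, -255.1487274169922), (63.34000778198242, 180.72280883789062), 88.92374420166016) [ 354.41347848 -286.36383378] [ 535.14120909 -222.54266882]
seed 334 241
[  271   198   156   172 10347]
((274.2358703613281, -285.00372314453125), (456.76934814453125, 502.1678771972656), 78.24024200439453) [  26.94926663 -535.47918998] [536.06752059 -54.04685059]
```

View pics/w5.png

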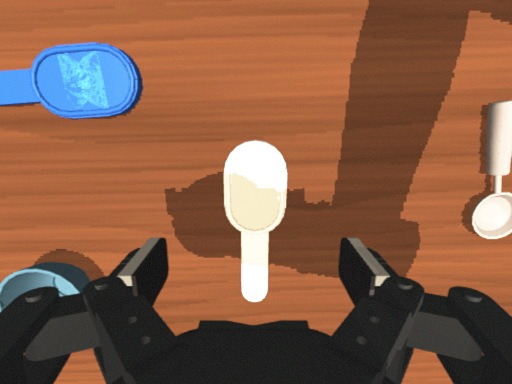

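Spoon rest is out and on the table, lying along x from 0.354 to 0.535 at y≈-0.255, and nothing else moved. Next I'll regrip on the handle at about 148 mm from the bowl tip with a light force.

```bash
python3 -m creep '[{"slide":[-36,0,0],"spin":0,"jaw":0.3},{"slide":[-36,1,0],"spin":0,"jaw":0.3},{"slide":[-34,0,20],"spin":0,"jaw":0.3},{"slide":[0,0,40],"spin":0,"jaw":0.3},{"slide":[0,0,40],"spin":0,"jaw":0.3},{"slide":[0,0,30],"spin":0,"jaw":0.3},{"slide":[0,0,10],"spin":0,"jaw":0.3},{"slide":[0,0,0],"spin":0,"jaw":0.3}]' 20;python3 -m creep '[{"slide":[0,0,0],"spin":0,"jaw":0.3},{"slide":[0,0,0],"spin":0,"jaw":0.3}]';python3 - <<'E'
from h import *
s=sense();c=calibration('wrist');a=grab_frame('wrist');cv2.imwrite('pics/w6.png',a);print(s['position'],yaw(s),s['contact_force'])
E
```

```text
time: 10.4
position: [0.4969, -0.2545, 0.0118]
ee_rot: [0.01, 1.0, 0.001, -0.003]
contact_force: [0.0, 0.9, 0.8]
width: 0.648
time: 10.6
position: [0.4999, -0.2552, 0.0159]
ee_rot: [0.01, 1.0, -0.0, 0.002]
contact_force: [0.4, 0.3, 0.4]
width: 0.654
[ 0.49986526 -0.25516936  0.01590714] 3.1216546031874723 [0.42075778 0.30847633 0.42960656]
```

```bash
python3 -m creep '[{"slide":[0,0,0],"spin":0,"jaw":-1},{"slide":[0,0,0],"spin":0,"jaw":-1},{"slide":[0,0,0],"spin":0,"jaw":-1},{"slide":[0,0,0],"spin":0,"jaw":-1},{"slide":[0,0,0],"spin":0,"jaw":-1},{"slide":[0,0,0],"spin":0,"jaw":-1}]' 20;python3 -m creep '[{"slide":[0.3,0,-10],"spin":0,"jaw":-1},{"slide":[1,0,-10],"spin":0,"jaw":-1},{"slide":[2,0,-10],"spin":0,"jaw":-1},{"slide":[2.5,0,-10],"spin":0,"jaw":-1},{"slide":[3.5,0,-10],"spin":0,"jaw":-1},{"slide":[0,0,0],"spin":0,"jaw":-1},{"slide":[0,0,0],"spin":0,"jaw":-1}]';python3 - <<'E'
from h import *
s=sense();c=calibration('wrist');a=grab_frame('wrist');b=grab_frame('scene');cv2.imwrite('pics/w7.png',np.hstack([a,cv2.resize(b[150:270,90:250],(512,384))])[:,:]);print(s['position'],s['contact_force'],s['moment'])
i=cv2.imread('pics/w7.png');cv2.imwrite('pics/w7s.png',cv2.resize(i,(800,300)))
E
```

```text
time: 11.25
position: [0.4993, -0.255, 0.0154]
ee_rot: [0.01, 1.0, -0.0, 0.001]
contact_force: [-1.0, -0.1, 6.6]
width: 0.319
time: 11.95
position: [0.4893, -0.2547, 0.0647]
ee_rot: [0.01, 1.0, 0.0, 0.0]
contact_force: [0.5, 0.7, -1.9]
width: 0.326
[ 0.48934004 -0.25465913  0.06468089] [ 0.52689547  0.74694934 -1.87518606] [ 0.03240273 -0.110021   -0.0446586 ]
```

View pics/w7s.png

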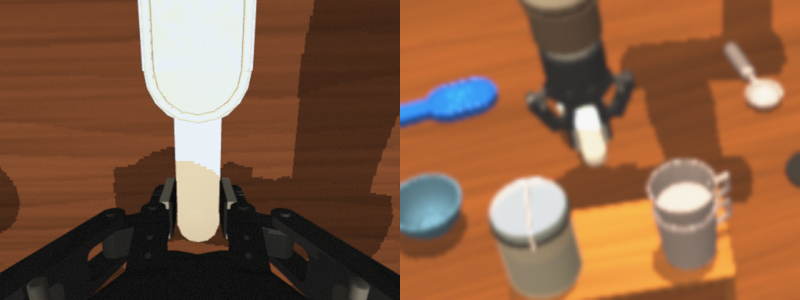

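At 20 N the pads hold the spoon rest level (moment ≈0.11 N m), so it won't swing down by itself. The plan:
1. Regrip nearer the bowl, about 125 mm from the tip.
2. Rest the handle's end on the drainer's upper edge from its open +x side and lower the grip, so the spoon rest pivots bowl-down in the pads.
3. Turn it round and lay it in.

Setting it back down to regrip first.

```bash
python3 -m creep '[{"slide":[0,0,15],"spin":0,"jaw":-1},{"slide":[0,0,15],"spin":0,"jaw":-1},{"slide":[0,0,10],"spin":0,"jaw":-1},{"slide":[0,0,5],"spin":0,"jaw":-1},{"slide":[0,0,3],"spin":0,"jaw":-1},{"slide":[0,0,1],"spin":0,"jaw":-1},{"slide":[0,0,0.5],"spin":0,"jaw":-1},{"slide":[0,0,0],"spin":0,"jaw":-1}]';python3 -m creep '[{"slide":[0,0,0],"spin":0,"jaw":-1}]'
```

```text
time: 12.85
position: [0.4893, -0.2547, 0.0154]
ee_rot: [0.01, 1.0, -0.0, 0.0]
contact_force: [-1.2, 0.6, 2.8]
width: 0.321
time: 12.95
position: [0.4894, -0.2547, 0.0154]
ee_rot: [0.01, 1.0, -0.0, 0.0]
contact_force: [-1.2, 1.1, 3.3]
width: 0.317
```

```bash
python3 - <<'E'
from h import *
b=cv2.imread('pics/top5.png');c=calibration('top')
h=cv2.cvtColor(b,cv2.COLOR_BGR2HSV);m=cv2.inRange(h,(25,100,150),(38,255,255));m[:, :160]=0;m[:,215:]=0
n,l,s,ce=cv2.connectedComponentsWithStats(m);k=1+s[1:,4].argmax();print(s[k])
P=cast(c,np.argwhere(l==k)[:,::-1],.012)[:,:2]
for lo in np.arange(.64,.84,.02):
    q=P[(P[:,0]>=lo)&(P[:,0]<lo+.02)]
    if len(q):print(round(lo,2),q[:,1].min().round(3),q[:,1].max().round(3))
E
```

```text
[179  99  26  54 746]
0.66 0.216 0.229
0.68 0.207 0.235
0.7 0.201 0.235
0.72 0.195 0.23
0.74 0.189 0.224
0.76 0.168 0.225
0.78 0.165 0.228
0.8 0.159 0.226
0.82 0.159 0.22
```

```bash
python3 -m creep '[{"slide":[0,0,0],"spin":0,"jaw":0},{"slide":[0,0,0],"spin":0,"jaw":0},{"slide":[10,0,0],"spin":0,"jaw":0},{"slide":[10,0,0],"spin":0,"jaw":0},{"slide":[0,0,0],"spin":0,"jaw":-1},{"slide":[0,0,0],"spin":0,"jaw":-1},{"slide":[0,0,0],"spin":0,"jaw":-1},{"slide":[0,0,0],"spin":0,"jaw":-1}]' 20;python3 -m creep '[{"slide":[0,0,0],"spin":0,"jaw":-1},{"slide":[0,0,-15],"spin":0,"jaw":-1},{"slide":[0,0,-30],"spin":0,"jaw":-1},{"slide":[0,0,-40],"spin":0,"jaw":-1},{"slide":[0,0,-40],"spin":0,"jaw":-1},{"slide":[0,0,-40],"spin":0,"jaw":-1},{"slide":[0,0,-20],"spin":0,"jaw":-1},{"slide":[0,0,0],"spin":-0.08,"jaw":-1}]';
python3 -m creep '[{"slide":[0,0,0],"spin":-0.15,"jaw":-1},{"slide":[0,0,0],"spin":-0.15,"jaw":-1},{"slide":[0,0,0],"spin":-0.15,"jaw":-1},{"slide":[0,0,0],"spin":-0.15,"jaw":-1},{"slide":[0,0,0],"spin":-0.15,"jaw":-1},{"slide":[0,0,0],"spin":-0.15,"jaw":-1},{"slide":[0,0,0],"spin":-0.15,"jaw":-1},{"slide":[0,0,0],"spin":-0.15,"jaw":-1}]';python3 -m creep '[{"slide":[0,0,0],"spin":-0.15,"jaw":-1},{"slide":[0,0,0],"spin":-0.15,"jaw":-1},{"slide":[0,0,0],"spin":-0.15,"jaw":-1},{"slide":[0,0,0],"spin":-0.15,"jaw":-1},{"slide":[0,0,0],"spin":-0.15,"jaw":-1},{"slide":[0,0,0],"spin":-0.15,"jaw":-1},{"slide":[0,0,0],"spin":-0.15,"jaw":-1},{"slide":[0,0,0],"spin":-0.15,"jaw":-1}]'
python3 - <<'E'
from h import *
s=sense();print(s['position'],yaw(s),s['joint_pos'],s['moment'])
print('edge target tool delta',tool(np.array([.619,.254,s['position'][2]])-s['position'],s))
E
```

```text
time: 13.75
position: [0.4694, -0.2543, 0.0147]
ee_rot: [0.01, 1.0, 0.0, -0.0]
contact_force: [-0.6, -0.3, 0.3]
width: 0.318
time: 14.55
position: [0.4717, -0.2548, 0.2038]
ee_rot: [-0.031, 1.0, -0.001, 0.004]
contact_force: [0.1, 0.5, -2.6]
width: 0.322
time: 15.35
position: [0.4695, -0.2541, 0.1994]
ee_rot: [-0.591, 0.806, 0.0, 0.0]
contact_force: [0.3, 0.6, -1.4]
width: 0.321
time: 16.15
position: [0.4693, -0.254, 0.1993]
ee_rot: [0.943, -0.331, -0.0, -0.0]
contact_force: [0.3, 0.2, -1.5]
width: 0.322
[ 0.46932599 -0.25403566  0.1993124 ] -0.675740013353565 [-1.92280183e-01  2.67240309e-01 -2.79681486e-01 -5.42811644e-04
 -1.02449484e+00  1.08761860e+00] [-0.01691903  0.05197437  0.00339965]
edge target tool delta [-2.00981194e+02 -4.90009240e+02  2.13646224e-01]
```

```bash
python3 -m creep '[{"slide":[0,0,-20],"spin":0,"jaw":-1},{"slide":[-10,-25,0],"spin":0,"jaw":-1},{"slide":[-18,-44,0],"spin":0,"jaw":-1},{"slide":[-18,-44,0],"spin":0,"jaw":-1},{"slide":[-18,-44,0],"spin":0,"jaw":-1},{"slide":[-18,-44,0],"spin":0,"jaw":-1},{"slide":[-18,-44,0],"spin":0,"jaw":-1},{"slide":[-18,-44,0],"spin":0,"jaw":-1}]';python3 -m creep '[{"slide":[-18,-44,0],"spin":0,"jaw":-1},{"slide":[-18,-44,0],"spin":0,"jaw":-1},{"slide":[-18,-44,0],"spin":0,"jaw":-1},{"slide":[-18,-44,0],"spin":0,"jaw":-1},{"slide":[-10,-25,0],"spin":0,"jaw":-1},{"slide":[0,0,0],"spin":-0.1,"jaw":-1},{"slide":[0,0,0],"spin":-0.15,"jaw":-1},{"slide":[0,0,0],"spin":-0.15,"jaw":-1}]';python3 -m creep '[{"slide":[0,0,0],"spin":-0.15,"jaw":-1},{"slide":[0,0,0],"spin":-0.15,"jaw":-1},{"slide":[0,0,0],"spin":-0.15,"jaw":-1},{"slide":[0,0,0],"spin":-0.15,"jaw":-1},{"slide":[0,0,0],"spin":-0.11,"jaw":-1},{"slide":[0,0,0],"spin":0,"jaw":-1},{"slide":[0,0,0],"spin":0,"jaw":-1}]'
python3 - <<'E'
from h import *
s=sense();b=grab_frame('top');ct=calibration('top');a=grab_frame('scene')
print(s['position'],yaw(s),s['joint_pos'][5],s['moment'])
print('edge target tool delta',tool(np.array([.619,.254,s['position'][2]])-s['position'],s))
cv2.imwrite('pics/p8.png',np.hstack([cv2.resize(b[100:244,110:302],(400,300),interpolation=2),cv2.resize(a[130:270,230:417],(400,300),interpolation=2)]))
E
```

```text
time: 16.95
position: [0.56, 0.0467, 0.2196]
ee_rot: [0.942, -0.334, -0.0, -0.0]
contact_force: [1.3, -0.3, -0.5]
width: 0.321
time: 17.75
position: [0.6226, 0.2529, 0.2186]
ee_rot: [0.991, -0.137, -0.001, 0.0]
contact_force: [-0.8, 0.4, -1.5]
width: 0.324
time: 18.45
position: [0.6227, 0.2523, 0.2193]
ee_rot: [0.977, 0.211, -0.0, 0.0]
contact_force: [-0.1, 0.2, -1.6]
width: 0.318
[0.62274286 0.25228951 0.21927328] 0.42581643150239556 1.3718050423876065 [-0.01434798  0.02053555 -0.00882737]
edge target tool delta [-2.70208547e+00 -3.10379343e+00  2.62044541e-03]
```

View pics/p8.png

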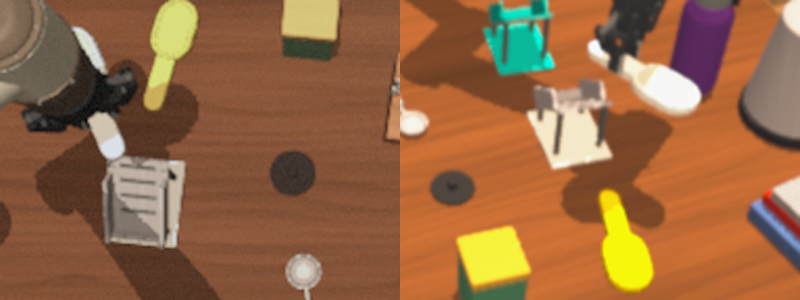

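Handle end points at the drainer's open upper edge, and the yellow look-alike is clear of the bowl. Lowering to touch the edge.

```bash
python3 -m creep '[{"slide":[-1,-12,0],"spin":0,"jaw":-1},{"slide":[0,0,35],"spin":0,"jaw":-1},{"slide":[0,0,35],"spin":0,"jaw":-1},{"slide":[0,0,15],"spin":0,"jaw":-1},{"slide":[0,0,4],"spin":0,"jaw":-1},{"slide":[0,0,0],"spin":0,"jaw":-1},{"slide":[0,0,0],"spin":0,"jaw":-1}]' 20;python3 -m creep '[{"slide":[0,0,2],"spin":0,"jaw":-1},{"slide":[0,0,2],"spin":0,"jaw":-1},{"slide":[0,0,2],"spin":0,"jaw":-1}]';python3 -m creep '[{"slide":[-0.5,0,2],"spin":0,"jaw":-1},{"slide":[-0.5,0,2],"spin":0,"jaw":-1},{"slide":[0,0,0],"spin":0,"jaw":-1}]';python3 -m creep '[{"slide":[-0.5,0,2],"spin":0,"jaw":-1},{"slide":[-0.5,0,2],"spin":0,"jaw":-1},{"slide":[0,0,0],"spin":0,"jaw":-1}]'
```

```text
time: 19.25
position: [0.6178, 0.2635, 0.1324]
ee_rot: [0.977, 0.213, 0.001, -0.0]
contact_force: [0.2, -0.5, -1.5]
width: 0.317
time: 19.55
position: [0.6172, 0.2628, 0.1253]
ee_rot: [0.977, 0.212, 0.0, -0.0]
contact_force: [0.0, -0.1, -0.7]
width: 0.32
time: 19.85
position: [0.6171, 0.2626, 0.1218]
ee_rot: [0.977, 0.213, 0.001, -0.0]
contact_force: [2.1, -0.3, 2.5]
width: 0.319
time: 20.15
position: [0.6163, 0.2625, 0.1176]
ee_rot: [0.977, 0.213, 0.002, -0.0]
contact_force: [4.2, 1.1, 4.0]
width: 0.315
```

```bash
python3 -m creep '[{"slide":[-0.5,0,2],"spin":0,"jaw":-1},{"slide":[-0.5,0,2],"spin":0,"jaw":-1},{"slide":[0,0,0],"spin":0,"jaw":-1}]';python3 -m creep '[{"slide":[-1,0,2],"spin":0,"jaw":-1},{"slide":[-1,0,2],"spin":0,"jaw":-1},{"slide":[0,0,0],"spin":0,"jaw":-1}]';python3 - <<'E'
from h import *
s=sense();b=grab_frame('wrist');a=grab_frame('scene');print(s['position'],s['contact_force'],s['moment'])
cv2.imwrite('pics/p9.png',np.hstack([cv2.resize(b,(400,300)),cv2.resize(a[130:250,250:410],(400,300),interpolation=2)]))
E
```

```text
time: 20.45
position: [0.6158, 0.2622, 0.1137]
ee_rot: [0.977, 0.213, 0.002, -0.0]
contact_force: [5.1, 1.3, 4.5]
width: 0.321
time: 20.75
position: [0.6151, 0.2618, 0.1104]
ee_rot: [0.977, 0.213, 0.004, -0.001]
contact_force: [7.1, 1.1, 4.7]
width: 0.32
[0.6150999  0.26182218 0.11037005] [7.06903925 1.12707237 4.66807441] [ 0.38902123 -1.8283024  -0.05949934]
```

View pics/p9.png

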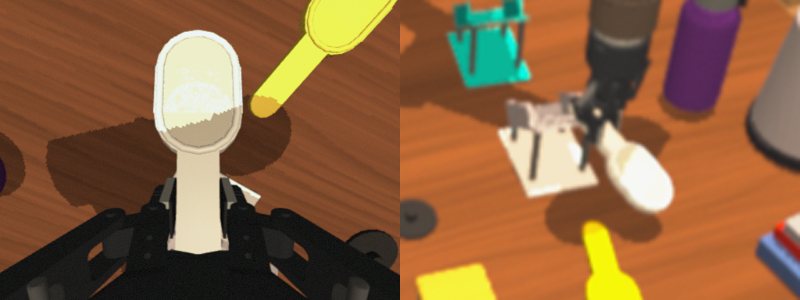

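```bash
cat > tilt.py <<'E'
from h import *
def tilt(show=True,S=.125):
    s=sense();c=calibration('wrist');a=grab_frame('wrist')
    m,st,ce=blob(a,253,130,150,90);
    M=R.from_quat(s['ee_rot']).as_matrix();p=s['position']
    top=np.argwhere(m)[:,0].min();best=[]
    for th in np.radians(np.arange(0,70,.5)):
        u=M[:,0]*np.cos(th)+M[:,2]*np.sin(th);n=M[:,0]*np.sin(th)-M[:,2]*np.cos(th)
        g=p+M[:,2]*.0077            # handle centre line at the pads
        best.append((abs(proj(c,[g+u*(S-.002)+n*.008])[0,1]-top),np.degrees(th)))
    w=[m[r].sum() for r in range(top,top+120,12)]
    print('toprow',top,'tilt',min(best),'widths',w);return a
E
python3 -m creep '[{"slide":[-0.5,0,2],"spin":0,"jaw":-1},{"slide":[-0.5,0,2],"spin":0,"jaw":-1},{"slide":[0,0,0],"spin":0,"jaw":-1}]';python3 - <<'E'
from tilt import *
tilt();s=sense();print(s['position'],s['contact_force'])
E
```

```text
time: 21.15
position: [0.6145, 0.2615, 0.1068]
ee_rot: [0.977, 0.213, 0.004, -0.001]
contact_force: [7.0, 0.3, 5.2]
width: 0.321
toprow 56 tilt (np.float64(0.4642747241278471), np.float64(36.0)) widths [np.uint64(8), np.uint64(70), np.uint64(89), np.uint64(99), np.uint64(105), np.uint64(107), np.uint64(108), np.uint64(108), np.uint64(107), np.uint64(105)]
[0.61445896 0.26151413 0.10678562] [6.36787218 1.36649457 6.1904151 ]
```

Tilt is about 36°, which geometry and image agree on. A little more.

```bash
python3 -m creep '[{"slide":[-0.5,0,2],"spin":0,"jaw":-1},{"slide":[0,0,2],"spin":0,"jaw":-1},{"slide":[0,0,1],"spin":0,"jaw":-1},{"slide":[0,0,0],"spin":0,"jaw":-1}]';python3 -m creep '[{"slide":[0,0,-5],"spin":0,"jaw":-1},{"slide":[5,0,-15],"spin":0,"jaw":-1},{"slide":[5,0,-30],"spin":0,"jaw":-1},{"slide":[5,0,-30],"spin":0,"jaw":-1},{"slide":[0,0,-40],"spin":0,"jaw":-1},{"slide":[0,0,-20],"spin":0,"jaw":-1},{"slide":[0,0,0],"spin":0,"jaw":-1}]';python3 - <<'E'
from tilt import *
tilt();s=sense();print(s['position'],s['contact_force'],s['joint_pos'][5])
E
```

```text
time: 21.6
position: [0.6141, 0.2612, 0.1027]
ee_rot: [0.977, 0.213, 0.004, -0.001]
contact_force: [5.5, 0.9, 9.0]
width: 0.318
time: 22.3
position: [0.6245, 0.2664, 0.2417]
ee_rot: [0.977, 0.212, 0.001, -0.001]
contact_force: [-0.1, 0.1, -2.0]
width: 0.32
toprow 76 tilt (np.float64(0.21846495407106659), np.float64(44.5)) widths [np.uint64(8), np.uint64(69), np.uint64(88), np.uint64(97), np.uint64(100), np.uint64(101), np.uint64(104), np.uint64(103), np.uint64(100), np.uint64(90)]
[0.62343702 0.26607515 0.23898182] [-0.18403914  0.21723224 -2.5352377 ] 1.3586517233934525
```

```bash
python3 - <<'E'
import cv2,numpy as np
b=cv2.imread('pics/top5.png');a=cv2.imread('pics/scene.png')
t=cv2.resize(b[170:226,154:204],None,fx=10,fy=10,interpolation=cv2.INTER_CUBIC)   # u0=154 v0=170
cv2.imwrite('pics/d10.png',cv2.copyMakeBorder(t,0,0,0,0,0));print(t.shape)
E
```

```text
(560, 500, 3)
```

View pics/d10.png

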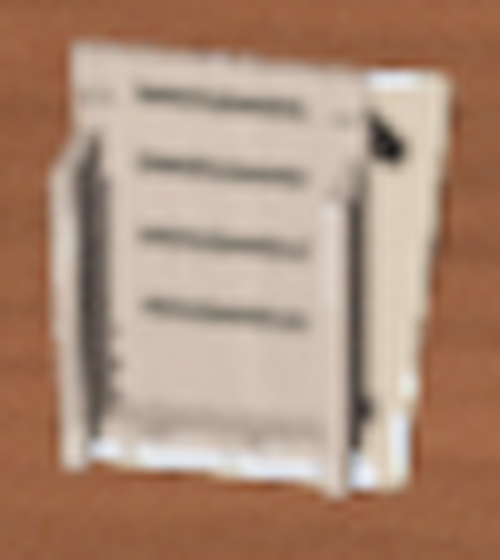

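```bash
python3 - <<'E'
from h import *
c=calibration('top')
f=lambda p:np.array(p,float)/10-.45+[154,170]
L,Rr=cast(c,[f((75,42)),f((365,72))],.109);mid=(L+Rr)/2;e=L-Rr
up=np.array([e[1],-e[0],0])/np.linalg.norm(e);print('L R',L,Rr,'len',np.linalg.norm(e),'yaw',np.degrees(np.arctan2(up[1],up[0])),'mid',mid)
P=[]
for k,q in enumerate([(222,98),(222,168),(222,243),(227,313)]):
    # intersect with slope plane
    lo=[cast(c,f(q),z)[0] for z in (.03,.109)]
    best=min(((abs((mid-p)@up*np.tan(np.radians(38))-(.109-p[2])),tuple(p)) for p in [lo[0]+(lo[1]-lo[0])*t for t in np.linspace(0,1,400)]))
    P.append(best[1])
P=np.array(P);print(P);d=P[0]-P[-1];print('slot line yaw',np.degrees(np.arctan2(d[1],d[0])), 'lat offset',[(p-mid)@np.array([-up[1],up[0],0]) for p in P])
for y in (np.arctan2(up[1],up[0]),):
    seat=mid-.0989*up;seat[2]=.0406;print('seat',seat,'px in crop',(proj(c,seat)-[154,170]+.45)*10)
    n=np.array([-up[1],up[0],0])
    for w in(-.036,.036):
        for dd,zz in((0,.059),(.0,.035)):
            q=mid-.0946*up+n*w;q[2]=zz;print(w,zz,(proj(c,q)-[154,170]+.45)*10)
E
```

```text
L R [0.59350288 0.26523772 0.109     ] [0.58537155 0.1826001  0.109     ] len 0.0830367060721277 yaw -5.619667524935239 mid [0.58943722 0.22391891 0.109     ]
[[0.57886907 0.22469581 0.10068421]
 [0.56047609 0.22700029 0.08623058]
 [0.54027692 0.22952452 0.07039098]
 [0.52094952 0.23043495 0.05534336]]
slot line yaw -5.658863540469964 lat offset [np.float64(-0.00026171526881297447), np.float64(0.00023056331007222236), np.float64(0.0007646652972270173), np.float64(-0.0002218984949006852)]
seat [0.49101255 0.23360364 0.0406    ] px in crop [[223.14169039 416.41596867]]
-0.036 0.059 [[333.88832258 410.50520228]]
-0.036 0.035 [[347.03588068 415.57833174]]
0.036 0.059 [[ 91.54101738 385.69719603]]
0.036 0.035 [[110.05081646 391.32203294]]
```

Drainer pose is consistent: the edge and slot-line yaws agree at -5.6°, with the upper edge's midpoint at (0.589, 0.224). Turning the tilted spoon rest round.

```bash
python3 -m creep '[{"slide":[0,0,0],"spin":0.08,"jaw":-1},{"slide":[0,0,0],"spin":0.14,"jaw":-1},{"slide":[0,0,0],"spin":0.15,"jaw":-1},{"slide":[0,0,0],"spin":0.15,"jaw":-1},{"slide":[0,0,0],"spin":0.15,"jaw":-1},{"slide":[0,0,0],"spin":0.15,"jaw":-1},{"slide":[0,0,0],"spin":0.15,"jaw":-1},{"slide":[0,0,0],"spin":0.15,"jaw":-1}]';python3 -m creep '[{"slide":[0,0,0],"spin":0.15,"jaw":-1},{"slide":[0,0,0],"spin":0.15,"jaw":-1},{"slide":[0,0,0],"spin":0.15,"jaw":-1},{"slide":[0,0,0],"spin":0.15,"jaw":-1},{"slide":[0,0,0],"spin":0.15,"jaw":-1},{"slide":[0,0,0],"spin":0.15,"jaw":-1},{"slide":[0,0,0],"spin":0.15,"jaw":-1},{"slide":[0,0,0],"spin":0.15,"jaw":-1}]';python3 -m creep '[{"slide":[0,0,0],"spin":0.15,"jaw":-1},{"slide":[0,0,0],"spin":0.15,"jaw":-1},{"slide":[0,0,0],"spin":0.15,"jaw":-1},{"slide":[0,0,0],"spin":0.15,"jaw":-1},{"slide":[0,0,0],"spin":0.15,"jaw":-1},{"slide":[0,0,0],"spin":0.15,"jaw":-1},{"slide":[0,0,0],"spin":0.15,"jaw":-1},{"slide":[0,0,0],"spin":0.1,"jaw":-1}]';python3 -m creep '[{"slide":[0,0,0],"spin":0.05,"jaw":-1},{"slide":[0,0,0],"spin":0,"jaw":-1}]';python3 - <<'E'
from tilt import *
tilt();s=sense();print(s['position'],'spin left',-(( -3.2397-yaw(s)+np.pi)%(2*np.pi)-np.pi),s['joint_pos'][5])
print(tool(np.array([.5915,.2237,.156])-s['position'],s))
E
```

```text
time: 23.15
position: [0.6226, 0.2655, 0.2355]
ee_rot: [0.94, -0.342, -0.003, 0.003]
contact_force: [0.7, -0.4, -1.4]
width: 0.322
time: 23.95
position: [0.6227, 0.2655, 0.2355]
ee_rot: [-0.582, 0.813, 0.001, -0.004]
contact_force: [0.2, 0.2, -2.4]
width: 0.323
time: 24.75
position: [0.6227, 0.2655, 0.2355]
ee_rot: [-0.047, 0.999, -0.001, -0.004]
contact_force: [0.9, -0.7, -1.5]
width: 0.32
time: 24.95
position: [0.623, 0.2656, 0.236]
ee_rot: [-0.025, 1.0, -0.001, -0.003]
contact_force: [0.0, 0.1, -1.2]
width: 0.321
toprow 16 tilt (np.float64(0.3107773885884342), np.float64(20.0)) widths [np.uint64(2), np.uint64(7), np.uint64(37), np.uint64(41), np.uint64(69), np.uint64(58), np.uint64(110), np.uint64(122), np.uint64(119), np.uint64(134)]
[0.62327978 0.2657012  0.23650274] spin left 0.14866386808188636 -2.160280047796134
[ 33.38416377 -40.14782919  80.79849254]
```

```bash
python3 -m creep '[{"slide":[0,0,0],"spin":0.1,"jaw":-1},{"slide":[0,0,0],"spin":0.049,"jaw":-1},{"slide":[10,-15,0],"spin":0,"jaw":-1},{"slide":[10,-18,0],"spin":0,"jaw":-1},{"slide":[8,-12,0],"spin":0,"jaw":-1},{"slide":[0,0,25],"spin":0,"jaw":-1},{"slide":[0,0,25],"spin":0,"jaw":-1},{"slide":[0,0,10],"spin":0,"jaw":-1}]';python3 -m creep '[{"slide":[0,0,0],"spin":0,"jaw":-1},{"slide":[0,0,0],"spin":0,"jaw":-1}]';python3 - <<'E'
from h import *
s=sense();c=calibration('wrist');a=grab_frame('wrist');b=grab_frame('scene');t=grab_frame('top');
for n,i in(('w',a),('s',b),('t',t)):cv2.imwrite(f'pics/q_{n}.png',i)
print(s['position'],'spin left',-(( -3.2397-yaw(s)+np.pi)%(2*np.pi)-np.pi),s['joint_pos'][5],s['contact_force'])
print(tool(np.array([.5915,.2237,.156])-s['position'],s))
h=cv2.cvtColor(a,cv2.COLOR_BGR2HSV)
for v in (60,90,120,150,180):print(v,[tuple(int(x) for x in h[v,u]) for u in (253,230,215,200,190,180,170,160)])
E
```

```text
time: 25.8
position: [0.5901, 0.2231, 0.1758]
ee_rot: [0.05, 0.999, -0.002, -0.003]
contact_force: [-0.1, -0.4, -1.3]
width: 0.323
time: 26.0
position: [0.5929, 0.2244, 0.1801]
ee_rot: [0.049, 0.999, -0.0, 0.0]
contact_force: [0.8, 0.7, -1.1]
width: 0.325
[0.59287386 0.22442073 0.18012926] spin left -0.00034366056233636755 -2.286490987973086 [ 0.84947049  0.69058802 -1.09488113]
[ 1.30916585 -0.84603896 24.12879067]
60 [(14, 52, 167), (13, 47, 168), (18, 45, 232), (12, 68, 191), (10, 166, 163), (11, 165, 161), (11, 161, 160), (11, 164, 157)]
90 [(27, 30, 253), (27, 29, 253), (16, 35, 242), (18, 42, 237), (11, 164, 176), (11, 164, 179), (11, 165, 176), (11, 165, 176)]
120 [(27, 22, 253), (27, 30, 253), (30, 13, 253), (17, 37, 240), (10, 165, 164), (11, 163, 152), (11, 164, 151), (11, 165, 150)]
150 [(27, 21, 253), (27, 27, 253), (27, 29, 253), (21, 39, 181), (10, 169, 161), (10, 161, 158), (11, 165, 153), (11, 162, 145)]
180 [(19, 69, 202), (26, 40, 252), (60, 1, 254), (17, 39, 241), (10, 169, 145), (11, 168, 149), (11, 167, 153), (11, 168, 155)]
```

```bash
python3 -m creep '[{"slide":[1,-0.8,10],"spin":0,"jaw":-1},{"slide":[0,0,10],"spin":0,"jaw":-1},{"slide":[0,0,0],"spin":0,"jaw":-1},{"slide":[0,0,0],"spin":0,"jaw":-1}]';python3 - <<'E'
from h import *
s=sense();c=calibration('wrist');a=grab_frame('wrist');cv2.imwrite('pics/q2_w.png',a)
p=s['position'];print(p,s['contact_force'])
v=cv2.cvtColor(a,cv2.COLOR_BGR2HSV);m=((v[...,2]>246)&(v[...,1]<60)).astype(np.uint8)
n,l,st,ce=cv2.connectedComponentsWithStats(m);k=l[120,253];m=(l==k);print(st[k])
for r in range(st[k][1],200,12):
    q=np.flatnonzero(m[r]);print(r,q.min(),q.max(),(q.min()+q.max())/2)
M=R.from_quat(s['ee_rot']).as_matrix();g=p+M[:,2]*.0077
for th in (36,40,42,44,46,48):
    t=np.radians(th);u=M[:,0]*np.cos(t)+M[:,2]*np.sin(t);nn=M[:,0]*np.sin(t)-M[:,2]*np.cos(t)
    print(th,proj(c,[g+u*.124+nn*.009])[0],proj(c,[g+u*.076+nn*.009+M[:,1]*.031,g+u*.076+nn*.009-M[:,1]*.031]).round(0).tolist())
print('seat px',proj(c,[.491,.2336,.0406])[0])
E
```

```text
time: 26.55
position: [0.5912, 0.2233, 0.1592]
ee_rot: [0.05, 0.999, -0.0, -0.0]
contact_force: [-0.1, -0.3, -1.4]
width: 0.32
[0.59119861 0.22331962 0.15916399] [-0.10247881 -0.33773395 -1.40517404]
[ 201   77   91  121 6697]
77 245 255 250.0
89 218 268 243.0
101 210 286 248.0
113 205 291 248.0
125 204 286 245.0
137 203 277 240.0
149 202 265 233.5
161 202 251 226.5
173 205 240 222.5
185 212 230 221.0
197 251 253 252.0
36 [254.05770742  53.22760969] [[306.0, 115.0], [202.0, 115.0]]
40 [254.01397092  63.13243861] [[305.0, 119.0], [204.0, 119.0]]
42 [253.99398644  68.03719104] [[304.0, 122.0], [204.0, 122.0]]
44 [253.97516828  72.91020607] [[303.0, 124.0], [205.0, 124.0]]
46 [253.95745531  77.75177875] [[303.0, 127.0], [206.0, 127.0]]
48 [253.94079082  82.56238405] [[302.0, 130.0], [206.0, 130.0]]
seat px [254.3668993  71.43414  ]
```

Tilt is about 45°, bowl midline over the seat line (u 254 both). Lowering until the tip touches the slope.

```bash
python3 -m creep '[{"slide":[0,0,4],"spin":0,"jaw":-1},{"slide":[0,0,3],"spin":0,"jaw":-1},{"slide":[0,0,1],"spin":0,"jaw":-1},{"slide":[0,0,0],"spin":0,"jaw":-1}]';python3 -m creep '[{"slide":[0,0,1],"spin":0,"jaw":-1},{"slide":[0,0,1],"spin":0,"jaw":-1},{"slide":[0,0,0],"spin":0,"jaw":-1}]';python3 -m creep '[{"slide":[0,0,1],"spin":0,"jaw":-1},{"slide":[0,0,1],"spin":0,"jaw":-1},{"slide":[0,0,0],"spin":0,"jaw":-1}]';python3 -m creep '[{"slide":[0,0,1],"spin":0,"jaw":-1},{"slide":[0,0,1],"spin":0,"jaw":-1},{"slide":[0,0,0],"spin":0,"jaw":-1}]'
```

```text
time: 27.0
position: [0.5913, 0.2235, 0.1516]
ee_rot: [0.05, 0.999, -0.0, -0.0]
contact_force: [-0.8, -0.6, -0.9]
width: 0.319
time: 27.3
position: [0.5913, 0.2235, 0.1497]
ee_rot: [0.05, 0.999, -0.0, -0.0]
contact_force: [0.3, -0.7, -0.9]
width: 0.322
time: 27.6
position: [0.5913, 0.2235, 0.1476]
ee_rot: [0.05, 0.999, -0.0, -0.0]
contact_force: [-1.2, -0.2, -1.2]
width: 0.318
time: 27.9
position: [0.5913, 0.2235, 0.1456]
ee_rot: [0.05, 0.999, -0.0, -0.0]
contact_force: [0.3, 0.5, -1.4]
width: 0.322
```

```bash
python3 -m creep '[{"slide":[0,0,1],"spin":0,"jaw":-1},{"slide":[0,0,1],"spin":0,"jaw":-1},{"slide":[0,0,0],"spin":0,"jaw":-1}]';python3 -m creep '[{"slide":[0,0,1],"spin":0,"jaw":-1},{"slide":[0,0,1],"spin":0,"jaw":-1},{"slide":[0,0,0],"spin":0,"jaw":-1}]'
```

```text
time: 28.2
position: [0.5913, 0.2235, 0.1436]
ee_rot: [0.05, 0.999, -0.0, -0.0]
contact_force: [-0.4, 0.2, -1.7]
width: 0.318
time: 28.5
position: [0.5913, 0.2235, 0.1416]
ee_rot: [0.05, 0.999, -0.0, -0.0]
contact_force: [0.4, -0.6, -0.4]
width: 0.323
```

```bash
python3 -m creep '[{"slide":[0,0,1],"spin":0,"jaw":-1},{"slide":[0,0,1],"spin":0,"jaw":-1},{"slide":[0,0,0],"spin":0,"jaw":-1}]';python3 -m creep '[{"slide":[0,0,1],"spin":0,"jaw":-1},{"slide":[0,0,1],"spin":0,"jaw":-1},{"slide":[0,0,0],"spin":0,"jaw":-1}]';python3 - <<'E'
from h import *
s=sense();c=calibration('wrist');a=grab_frame('wrist');cv2.imwrite('pics/q3_w.png',a)
v=cv2.cvtColor(a,cv2.COLOR_BGR2HSV);m=((v[...,2]>246)&(v[...,1]<60)).astype(np.uint8)
n,l,st,ce=cv2.connectedComponentsWithStats(m);k=l[120,240];print(st[k])
print('seat px',proj(c,[.491,.2336,.0406])[0],s['contact_force'],s['moment'])
E
```

```text
time: 28.8
position: [0.5913, 0.2236, 0.14]
ee_rot: [0.05, 0.999, -0.0, -0.0]
contact_force: [-0.6, 1.2, 0.0]
width: 0.323
time: 29.1
position: [0.5914, 0.2236, 0.1379]
ee_rot: [0.05, 0.999, 0.0, -0.0]
contact_force: [-1.1, -0.8, 1.4]
width: 0.321
[ 201   74   91  123 6763]
seat px [254.01469547  66.86776063] [-1.05199052 -0.7997161   1.43126436] [-0.01257977  0.42098784  0.04804805]
```

Tip is on the slope (≈3 N) and the spoon rest is starting to flatten. Continuing down.

```bash
python3 -m creep '[{"slide":[0,0,1],"spin":0,"jaw":-1},{"slide":[0,0,1],"spin":0,"jaw":-1},{"slide":[0,0,1],"spin":0,"jaw":-1},{"slide":[0,0,0],"spin":0,"jaw":-1}]';python3 -m creep '[{"slide":[0,0,1],"spin":0,"jaw":-1},{"slide":[0,0,1],"spin":0,"jaw":-1},{"slide":[0,0,0],"spin":0,"jaw":-1}]';python3 -m creep '[{"slide":[0,0,1],"spin":0,"jaw":-1},{"slide":[0,0,1],"spin":0,"jaw":-1},{"slide":[0,0,0],"spin":0,"jaw":-1}]';python3 - <<'E'
from h import *
s=sense();c=calibration('wrist');a=grab_frame('wrist');cv2.imwrite('pics/q4_w.png',a)
v=cv2.cvtColor(a,cv2.COLOR_BGR2HSV);m=((v[...,2]>246)&(v[...,1]<60)).astype(np.uint8)
n,l,st,ce=cv2.connectedComponentsWithStats(m);k=l[120,240];print(st[k])
print('seat px',proj(c,[.491,.2336,.0406])[0],s['position'],s['contact_force'],s['moment'])
E
```

```text
time: 29.55
position: [0.5913, 0.2235, 0.1346]
ee_rot: [0.05, 0.999, -0.0, -0.0]
contact_force: [-0.7, 1.2, 1.6]
width: 0.322
time: 29.85
position: [0.5913, 0.2235, 0.1326]
ee_rot: [0.05, 0.999, -0.0, -0.0]
contact_force: [-1.0, -0.2, 0.5]
width: 0.318
time: 30.15
position: [0.5912, 0.2235, 0.1306]
ee_rot: [0.05, 0.999, -0.0, -0.0]
contact_force: [-0.7, 0.6, 1.2]
width: 0.321
[ 200   68   93  124 7118]
seat px [254.13586247  65.45052982] [0.59124643 0.22352249 0.13061393] [-0.72549866  0.60147223  1.19470808] [ 0.08104368  0.48685636 -0.01549528]
```

```bash
python3 -m creep '[{"slide":[0,0,1],"spin":0,"jaw":-1},{"slide":[0,0,1],"spin":0,"jaw":-1},{"slide":[0,0,0],"spin":0,"jaw":-1}]';python3 -m creep '[{"slide":[0,0,1],"spin":0,"jaw":-1},{"slide":[0,0,0.5],"spin":0,"jaw":-1},{"slide":[0,0,0],"spin":0,"jaw":-1}]';python3 - <<'E'
from tilt import *
s=sense();c=calibration('wrist');a=grab_frame('wrist');cv2.imwrite('pics/q5_w.png',a)
v=cv2.cvtColor(a,cv2.COLOR_BGR2HSV);m=((v[...,2]>246)&(v[...,1]<60)).astype(np.uint8)
n,l,st,ce=cv2.connectedComponentsWithStats(m);k=l[120,240];print(st[k])
p=s['position'];M=R.from_quat(s['ee_rot']).as_matrix();g=p+M[:,2]*.0077
for th in (34,36,38,40,42,44):
    t=np.radians(th);u=M[:,0]*np.cos(t)+M[:,2]*np.sin(t);nn=M[:,0]*np.sin(t)-M[:,2]*np.cos(t)
    print(th,proj(c,[g+u*.124+nn*.009])[0])
print('seat px',proj(c,[.491,.2336,.0406])[0],p,s['contact_force'],s['moment'])
E
```

```text
time: 30.5
position: [0.5913, 0.2235, 0.1286]
ee_rot: [0.05, 0.999, -0.0, -0.0]
contact_force: [-0.8, -0.3, 0.8]
width: 0.32
time: 30.8
position: [0.5913, 0.2235, 0.1272]
ee_rot: [0.05, 0.999, -0.0, -0.0]
contact_force: [-0.5, -0.0, 1.1]
width: 0.318
[ 199   65   94  127 7351]
34 [254.0785028   48.11773614]
36 [254.05470723  53.11948815]
38 [254.03231204  58.08987751]
40 [254.01123931  63.02848364]
42 [253.99141679  67.93516066]
44 [253.97277748  72.81000122]
seat px [254.12052052  64.52216079] [0.5912881  0.22352517 0.12718036] [-0.54860749 -0.02449661  1.1287448 ] [0.10554088 0.39764978 0.01534952]
```

```bash
python3 -m creep '[{"slide":[0,0,1],"spin":0,"jaw":-1},{"slide":[0,0,0],"spin":0,"jaw":-1}]';python3 -m creep '[{"slide":[0,0,1],"spin":0,"jaw":-1},{"slide":[0,0,0],"spin":0,"jaw":-1}]';python3 -m creep '[{"slide":[0,0,1],"spin":0,"jaw":-1},{"slide":[0,0,0],"spin":0,"jaw":-1}]'
```

```text
time: 31.05
position: [0.5913, 0.2235, 0.1262]
ee_rot: [0.05, 0.999, 0.0, -0.0]
contact_force: [-0.8, 0.3, 1.3]
width: 0.32
time: 31.25
position: [0.5914, 0.2236, 0.1258]
ee_rot: [0.05, 0.999, 0.0, 0.0]
contact_force: [-3.0, 0.2, 3.1]
width: 0.318
time: 31.45
position: [0.5915, 0.2236, 0.1257]
ee_rot: [0.049, 0.999, 0.0, 0.0]
contact_force: [-3.3, 0.2, 7.8]
width: 0.318
```

Flush: force jumped to 8 N along the slope's normal. Easing down-slope to find the lip before letting go.

```bash
python3 -m creep '[{"slide":[0,0,-1],"spin":0,"jaw":-1},{"slide":[0.8,0,0.6],"spin":0,"jaw":-1},{"slide":[0,0,0],"spin":0,"jaw":-1}]';python3 -m creep '[{"slide":[0.8,0,0.6],"spin":0,"jaw":-1},{"slide":[0,0,0],"spin":0,"jaw":-1}]';python3 -m creep '[{"slide":[0.8,0,0.6],"spin":0,"jaw":-1},{"slide":[0,0,0],"spin":0,"jaw":-1}]'
```

```text
time: 31.75
position: [0.5908, 0.2238, 0.1252]
ee_rot: [0.049, 0.999, 0.0, 0.0]
contact_force: [-1.0, 0.1, 5.8]
width: 0.322
time: 31.95
position: [0.59, 0.2239, 0.1246]
ee_rot: [0.049, 0.999, 0.0, 0.0]
contact_force: [-1.0, -0.3, 5.4]
width: 0.318
time: 32.15
position: [0.5893, 0.2241, 0.124]
ee_rot: [0.049, 0.999, 0.0, 0.001]
contact_force: [-1.7, 0.2, 4.0]
width: 0.322
```

```bash
python3 -m creep '[{"slide":[0.8,0,0.6],"spin":0,"jaw":-1},{"slide":[0.8,0,0.6],"spin":0,"jaw":-1},{"slide":[0,0,0],"spin":0,"jaw":-1}]';python3 -m creep '[{"slide":[0.8,0,0.6],"spin":0,"jaw":-1},{"slide":[0.8,0,0.6],"spin":0,"jaw":-1},{"slide":[0,0,0],"spin":0,"jaw":-1}]';python3 - <<'E'
from h import *
s=sense();c=calibration('wrist');a=grab_frame('wrist');cv2.imwrite('pics/q6_w.png',cv2.resize(a[20:260,90:410],(800,600),interpolation=2))
print(s['position'],s['contact_force'],'seat px in view',(proj(c,[.491,.2336,.0406])[0]-[90,20])*2.5)
E
```

```text
time: 32.45
position: [0.5877, 0.2243, 0.1228]
ee_rot: [0.049, 0.999, 0.0, 0.001]
contact_force: [-1.2, -0.5, 4.4]
width: 0.317
time: 32.75
position: [0.586, 0.2244, 0.1214]
ee_rot: [0.049, 0.999, 0.0, 0.0]
contact_force: [-1.6, 0.6, 5.0]
width: 0.321
[0.58602433 0.22439794 0.12144812] [-1.57974742  0.64926292  5.02190089] seat px in view [409.04184883 128.48463903]
```

View pics/q6_w.png

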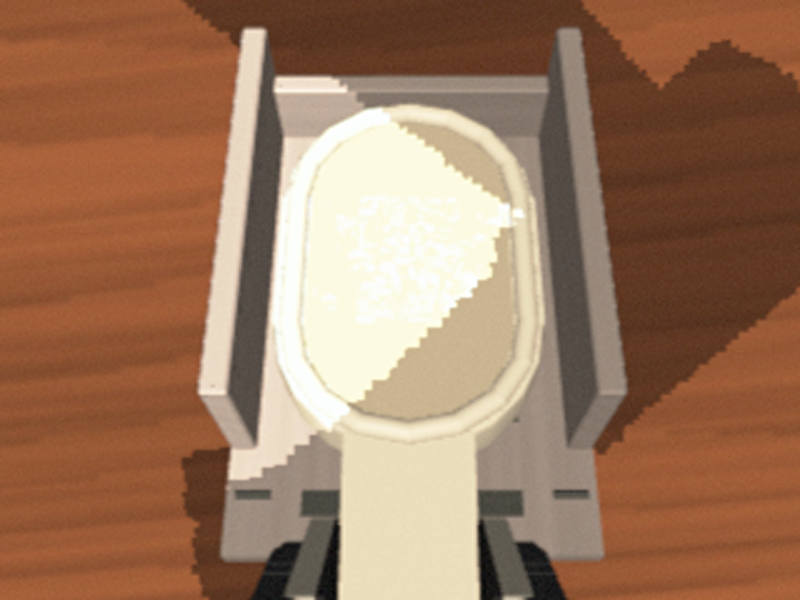

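The wrist view shows the bowl centred between the side walls. Its tip is at (408,105), with the lip's inner edge just ahead at y≈93, so a few mm remain. A bit further.

```bash
python3 -m creep '[{"slide":[0.8,0,0.6],"spin":0,"jaw":-1},{"slide":[0.8,0,0.6],"spin":0,"jaw":-1},{"slide":[0,0,0],"spin":0,"jaw":-1}]';python3 -m creep '[{"slide":[0.8,0,0.6],"spin":0,"jaw":-1},{"slide":[0.8,0,0.6],"spin":0,"jaw":-1},{"slide":[0,0,0],"spin":0,"jaw":-1}]'
```

```text
time: 33.1
position: [0.5844, 0.2245, 0.1202]
ee_rot: [0.049, 0.999, 0.0, 0.0]
contact_force: [-2.2, 1.0, 5.3]
width: 0.322
time: 33.4
position: [0.5839, 0.2246, 0.1198]
ee_rot: [0.049, 0.999, 0.0, 0.002]
contact_force: [0.1, -0.3, 4.8]
width: 0.32
```

Stopped at the lip: the motion stalled and the force shifted. Easing off, then releasing and retreating upward.

```bash
python3 -m creep '[{"slide":[-0.8,0,-0.8],"spin":0,"jaw":-1},{"slide":[0,0,0],"spin":0,"jaw":-0.3},{"slide":[0,0,0],"spin":0,"jaw":-0.1},{"slide":[0,0,0],"spin":0,"jaw":0},{"slide":[0,0,0],"spin":0,"jaw":0},{"slide":[0,0,0],"spin":0,"jaw":0}]';python3 -m creep '[{"slide":[0,0,-5],"spin":0,"jaw":0},{"slide":[0,0,-10],"spin":0,"jaw":0},{"slide":[0,0,-20],"spin":0,"jaw":0},{"slide":[0,0,-30],"spin":0,"jaw":0},{"slide":[0,0,-40],"spin":0,"jaw":0},{"slide":[0,0,-20],"spin":0,"jaw":0},{"slide":[0,0,0],"spin":0,"jaw":0}]';python3 - <<'E'
from h import *
s=sense();c=calibration('wrist');a=grab_frame('wrist');cv2.imwrite('pics/f_w.png',a);t=grab_frame('top');cv2.imwrite('pics/f_t.png',t)
print(s['position'],s['contact_force'])
v=cv2.cvtColor(a,cv2.COLOR_BGR2HSV);m=((v[...,2]>244)&(v[...,1]<60)).astype(np.uint8)
up=np.array([.9952,-.098,0]);S=np.array([.491,.2336,.0406]);q=np.radians(38);al=up*np.cos(q)+np.array([0,0,np.sin(q)]);nn=-up*np.sin(q)+np.array([0,0,np.cos(q)])
print('pred tip(rim), bowl c, handle end top, lip top inner',proj(c,[S+al*.001+nn*.009,S+al*.049+nn*.003,S+al*.18+nn*.007,S+nn*.009]).round(1).tolist())
n,l,st,ce=cv2.connectedComponentsWithStats(m)
for k in range(1,n):
    if st[k][4]>300:print(st[k])
g=cv2.cvtColor(a,cv2.COLOR_BGR2GRAY);x=int(proj(c,S)[0,0]);y=int(proj(c,S)[0,1]);print(y,g[y-25:y+25,x-12].tolist())
E
```

```text
time: 34.0
position: [0.5832, 0.2242, 0.1191]
ee_rot: [0.05, 0.999, -0.0, -0.0]
contact_force: [0.1, -1.4, -0.2]
width: 0.499
time: 34.7
position: [0.5852, 0.2252, 0.2502]
ee_rot: [0.049, 0.999, 0.003, 0.004]
contact_force: [-0.0, 1.3, 0.0]
width: 0.501
[0.58521099 0.22519765 0.25015163] [-0.01998125  1.27045979  0.03951686]
pred tip(rim), bowl c, handle end top, lip top inner [[251.8, 81.9], [251.9, 122.0], [252.3, 246.0], [251.8, 81.2]]
[  22   20   44   64 1149]
[208  69   9  79 326]
[ 211   81   69  162 5087]
87 [72, 70, 73, 75, 78, 79, 77, 78, 77, 78, 79, 79, 97, 145, 161, 166, 163, 145, 140, 134, 154, 224, 245, 244, 237, 217, 199, 203, 206, 226, 247, 248, 250, 253, 253, 253, 253, 253, 252, 253, 253, 255, 255, 253, 255, 255, 255, 254, 255, 255]
```

```bash
python3 -m creep '[{"slide":[0,0,0],"spin":0,"jaw":0},{"slide":[0,0,0],"spin":0,"jaw":0},{"slide":[0,0,0],"spin":0,"jaw":0},{"slide":[0,0,0],"spin":0,"jaw":0},{"slide":[0,0,0],"spin":0,"jaw":0},{"slide":[0,0,0],"spin":0,"jaw":0}]';python3 - <<'E'
from h import *
s=sense();c=calibration('wrist');a=grab_frame('wrist');cv2.imwrite('pics/f2_w.png',a);print(s['position'])
v=cv2.cvtColor(a,cv2.COLOR_BGR2HSV);m=((v[...,2]>244)&(v[...,1]<60)).astype(np.uint8)
n,l,st,ce=cv2.connectedComponentsWithStats(m);print([st[k].tolist() for k in range(1,n) if st[k][4]>300])
up=np.array([.9952,-.098,0]);S=np.array([.491,.2336,.0406]);q=np.radians(38);al=up*np.cos(q)+np.array([0,0,np.sin(q)]);nn=-up*np.sin(q)+np.array([0,0,np.cos(q)])
print(proj(c,[S+al*.001+nn*.009,S+al*.18+nn*.007,S+al*.18-nn*.007,S+al*.049+nn*.01+[.003,.031,0],S+al*.049+nn*.01-[.003,.031,0]]).round(1).tolist())
mm=(cv2.inRange(v,(0,0,170),(180,90,255))>0)
x=252
col=v[225:262,x].tolist();print([(225+i,p) for i,p in enumerate(col)][::3])
t=cv2.imread('pics/f_t.png');o=cv2.imread('pics/top.png');d=(cv2.absdiff(t,o).max(2)>60).astype(np.uint8)
n,l,st,ce=cv2.connectedComponentsWithStats(d);print('top diffs',[(st[k].tolist()) for k in range(1,n) if st[k][4]>25])
E
```

```text
time: 35.4
position: [0.5834, 0.2243, 0.2444]
ee_rot: [0.05, 0.999, -0.0, -0.0]
contact_force: [-0.2, 0.5, -0.2]
width: 0.501
[0.58340797 0.2243325  0.24436539]
[[22, 23, 45, 64, 1149], [209, 72, 10, 80, 339], [213, 84, 69, 165, 5360]]
[[253.7, 84.8], [254.2, 252.0], [254.2, 255.1], [284.7, 121.1], [222.9, 121.3]]
[(225, [23, 38, 246]), (228, [23, 36, 247]), (231, [22, 35, 248]), (234, [22, 35, 247]), (237, [22, 35, 247]), (240, [22, 35, 248]), (243, [23, 33, 248]), (246, [23, 32, 249]), (249, [23, 48, 234]), (252, [30, 130, 255]), (255, [30, 138, 255]), (258, [30, 138, 255]), (261, [30, 138, 255])]
top diffs [[97, 103, 18, 8, 76], [89, 103, 38, 21, 329], [122, 129, 93, 57, 1827], [54, 134, 70, 55, 1915], [133, 149, 13, 4, 31], [53, 158, 19, 27, 43], [0, 164, 138, 181, 8931], [325, 172, 21, 34, 596], [137, 174, 123, 155, 5316], [168, 188, 9, 4, 26], [79, 190, 12, 6, 37], [70, 200, 5, 13, 38], [168, 202, 12, 9, 53], [175, 259, 12, 10, 66], [109, 270, 13, 20, 62], [63, 315, 105, 69, 4469], [0, 335, 22, 22, 276], [219, 335, 43, 49, 572], [271, 347, 19, 37, 334]]
```

```bash
python3 -c "from plant import *;print(finish_job())"
```

```text
the job is handed in; nothing more can be done
None
```

The spoon rest is lying in the steel drainer, dish side up, bowl end down between the walls, with its tip against the bottom lip. I handed the job in at about 35.5 s on the robot's clock; no verdict is reported.

**How it went:** I drew it out from under the shelf by the bowl, set it down clear of the shelf, and took hold of the handle. The tool can't tilt, so I rested the handle's end on the drainer's upper edge and lowered the grip. That pivoted it bowl-down to about 45° in the fingers. I then turned it round, laid it flat on the slope, slid it down until it stopped, and let go.

**Last checks:**
- **Seating:** the tip is at image row 84 against a predicted 84.8 for home, and the visible handle end is at about row 249 against 252, so within about 2–3 mm. Nothing shifted noticeably over the next 0.6 s.
- **Robot clear:** the gripper is well above the spoon rest, with no contact force beyond sensor noise.
- **Other things:** the top picture's difference shows no change on the shelf apart from the spoon rest being gone. It also shows large changes elsewhere, which I put down to the arm and its shadows. I did not check every object there separately.

**What did not match:**
- The first handle hold would not pivot under the spoon rest's own weight, so I set it down again and regripped nearer the bowl.
- The tip touched the slope about 8 mm lower than I had worked out, so my estimate of the hold or tilt was slightly off.
- I had used all 12 picture views before the release, so the final checks are numeric only.

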